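# Clamp a cast-resin specimen block in the bench vise

### The job

Get the amber resin block ready for sawing: tip it up on the bench so that it stands by itself on its narrow edge with the blue edge on top, let go of it, and take it again across its thickness. Set it down flat on the two parallels of the vise, about midway along the jaws, hold it pressed flat against the fixed jaw for a moment, then let go and push the sliding jaw by its orange plate until the block is firmly clamped. The resin is brittle, so press gently, never hard enough to crack it, and leave everything else on the bench where it is.

Things in the scene. Friction and masses are not known exactly. Their poses are not given: they have to be found in the camera images.
- block: Amber resin block, 66 x 60 x 34 mm, about 0.17 kg, one blue edge face (the colour runs 8 mm deep). Origin at its centre. x: along the 66 mm; y: along the 60 mm, towards the blue edge face; z: along the 34 mm. Starts lying flat, z up, the blue face upright on its +y side. Standing as wanted: y up, origin 30 mm above what it stands on; x stays level.
- fixed_jaw: Fixed jaw of the green bench vise, 100 mm long, 25 mm thick, level. Origin on its clamping face, midway along the jaw, at the height of the tops of the parallels (42 mm above the bench). x: along the jaw; y: out of the clamping face towards the sliding jaw; z: up. The face reaches 28 mm above the parallels, so a seated block stands out 32 mm above the jaws.
- vise: Green vise, bolted down. Origin under its base, axes parallel to the fixed jaw's, whose face is at y = -70 mm. Base 100 x 200 mm (x, y), 136 mm over the bolt lugs; bed 30 mm above the bench. Parallels: two steel strips along x, 90 mm long, 8 wide, 12 high, fixed on the bed 2 to 10 mm and 22 to 30 mm out from the fixed jaw's face.
- jaw: Sliding jaw, 100 mm long, 25 thick, axes parallel to the fixed jaw's; origin on its clamping face, midway along, at the height of the parallels' tops. Its y in the fixed jaw's frame is the jaw opening: 70 to 90 mm at the start, 20 at least. Slides stiffly (friction 6 N, drag 25 N per m/s); stays, and keeps its squeeze, where left.
- push (a point): Middle of the rear (outer) face of the sliding jaw's orange push plate, 45 mm above the bed (75 above the bench) and 60 mm behind its clamping face. Plate upright, 60 mm long in x, 10 mm thick, top 25 mm above this point; 25 mm free between it and the jaw, above a low carriage (top 48 mm above the bench). Push it towards the fixed jaw.
- spare: Dark green resin block, 80 x 48 x 30 mm, no blue edge, lying flat; origin at its centre. Not needed; leave alone.
- rack: Red test-tube rack, 110 x 200 x 50 mm; origin at the centre of its underside. Leave alone.
- bottle: Clear bottle with red cap, 64 mm across, 190 mm high; origin at the centre of its underside. Leave alone.
- beaker: Glass beaker, 74 mm across, 90 mm high; origin at the centre of its underside. Leave alone.
- tray: Shallow steel dissecting tray, 240 x 160 x 35 mm; origin at the centre of its underside. Leave alone.
- packet: Yellow flat packet, 60 x 150 x 14 mm; origin at the centre of its underside. Leave alone.
- forceps: Steel forceps lying flat, 135 mm long, 8 mm high; origin under its middle, x along it. Leave alone.
There are look-alikes about, which are no part of the job. Of the things like the block, leave any that is brown; of the rest the larger one is meant. Several things have the shape of the vise; the one meant has the colours described above.

How it is judged:
By the outcome, as a careful person would: the job done as asked, in the order asked, and still so for the second after the job is handed in, with the robot touching nothing.
It also fails if it takes over 72 s, if anything falls off the work surface, if the arm or the gripper's body presses on something with over 40 N, if the wrist force passes 120 N, or if a joint passes its speed limit or range.

### The arm

A 6-joint arm with a two-finger parallel gripper is mounted at the origin on the work surface. World frame = base frame: x ahead of the robot, y to its left, z up, the work surface at z = 0. Lengths are in m, angles in rad, forces in N, time in s.
With the tool pointing down it reaches from about 0.375 to 0.925 m from the base axis. Payload 5.7 kg.
Tool frame: the origin (TCP) lies on the mounting face of the last link; the fingertips stand 173 mm ahead of it and the grasp point (between the pads) lies 155 mm ahead of it; z points along the fingers, y is the line along which they close (so a half turn about z gives the same grasp; the last joint's range is limited). The gripper opens to 85 mm and grips with 20 to 120 N. Pads are 22 mm wide; open, the fingers measure 114 mm over their backs; the gripper's body (76 mm by 85 mm) begins 54 mm behind the grasp point. The pads swing forward as they close: fully open they stand 13 mm farther back than shut.
Start: joints at [1.181, 0.359, 1.51, -0, 1.272, -0.115], TCP at [0.163, 0.577, 0.405] pointing down, gripper open.
Joint ranges: [-2.97, 2.97], [-1.01, 2.36], [0.21, 2.38], [-0.96, 4.11], [0.2, 2.71], [-2.98, 2.98]. Speed limits (rad/s): [2.39, 2.39, 3.14, 3.14, 3.14, 3.14].

### API

Orientations are given as a unit quaternion [x, y, z, w].
In Python, from plant import ctrl, optics, finder gives the robot as it stands.
- The arm moves only by the tool move_arm, never from a script. Its argument "commands" is a list of rows, each a list of 3 entries, a list of its own where there are three numbers: the turn, a rotation vector about the tool's x, y, z each as a share of pi rad, from -1 to 1, then the shift along the tool's x, y, z each as a share of 0.3 m, from -1 to 1, then the opening, from -1 (shut) to 1 (fully open). In form: [[[ax, ay, az], [tx, ty, tz], grip], ...]. A call has 1 to 8 rows; each row is the pose to reach, as a shift and turn from the pose commanded when the call began, along the tool's axes at that moment, turning the shorter way round; what a row does not reach only later rows make up. A row lasts 1/12 s, in which the tool goes at most 41.7 mm and 7.16 degrees, less where a joint would pass 70% of its speed; a pose out of reach is approached as far as the arm can. A call with a number of a shift or a turn outside -1 to 1 is refused whole. A call with a gripper value outside its range is refused whole. The fingers move at their own pace and stop on an object; "grip_force" is the grip in N (left out, the last holds). Time passes only in rows, so rows that repeat a pose let the fingers close. It gives the time, the measured TCP pose, the force, the opening and the grip force at its end, in the units of the state.
- ctrl.state(): the state, without advancing time (a new reading comes with each control period).
- optics.get_image(name): name is "scene" or "top" or "wrist"; returns (picture, depth): 384x512x3 uint8, red, green, blue; 384x512 float32, m along the optical axis (not along the pixel's ray), 0 where there is no reading.
- optics.camera_params(name): a dict with "fov_y" (degrees; the focal length in pixels is half the picture's height over the tangent of half this angle, whatever the lens; pixels are square), "cx", "cy" (the principal point, pixels), "R" (3x3) and "t" (3): a world point X has camera coordinates R X + t; the wrist camera has in their place "mount" (4x4, takes a point from camera to tool coordinates, whose origin is the TCP and whose axes are the flange's). Camera axes: x right, y down, z forward; pixel columns grow to the right and rows downward; lengths in m; the calibration is good to about 2 mm. A picture is of the moment at which its call begins: read the wrist's pose just before it. camera_params takes no time and is no camera call.
- ctrl.job_done(): hands the job in; it is judged then, once.
Trained networks look in the newest picture that a camera, given by its name, has taken for a name from the list of things; names that differ only in an ending like _2 or _b are one class to them, and where a whole thing is asked for, a point or a joint stands for the part that bears it (a point fixed in the world has none). Each returns a list of dicts, best first, with "p" (0 to 1); they miss things now and then, are a little off and sometimes report something else, mostly with a low value. They report only what shows in the picture. A call takes as long as a camera call. They do not tell look-alikes from the thing itself.
- finder.boxes_of(camera, name): "bbox" ([left, top, width, height] as shares, 0 to 1, of the picture: columns of its width, rows of its height, round what is visible of it).
- finder.trace(camera, name): "region" (384x512 bool, what is visible of it) and "bbox" ([left, top, width, height] as shares, 0 to 1, of the picture: columns of its width, rows of its height, round what is visible of it).
The state is a dict: "t": time; "q": joint angles; "joint_velocities": joint speeds; "joint_efforts": joint torques, N m; "eef_pos": TCP position; "tcp_rot": TCP orientation; "ft_force": force on the tool from outside, world axes, zero at the start; "ft_torque": the same for the moment, N m; "opening": finger opening in m; "grip_force": force on a finger pad.
Only numpy, scipy, OpenCV 4.12 (cv2) and the standard library are available. Lean on these libraries where they do the work, as an engineer would, in place of code of your own. Each camera call takes 0.05 s, during which the arm holds its last target. There are 200 camera calls.

## Working session

There is one attempt and no reset: what is moved stays moved. The work goes in short steps, Python scripts to look and compute and a tool call to move; the robot and the scene stay as the last step left them, time stands still between calls to the robot, and variables do not carry over. Pictures are saved under pics/ and viewed, at most 10 in all, crops included, and the job is handed in when it is done.

Besides the shell and the picture viewer there is one more tool, called after "Emit:" as name([rows], argument=value, ...), one row to a line, values as JSON. move_arm: Moves the arm, as the interface text tells. Shift numbers are shares of 0.3 m and turn numbers shares of pi rad, none past 1 either way. Its arguments: {"type":"object","properties":{"commands":{"type":"array","items":{"type":"array"}},"grip_force":{"type":"number"}},"required":["commands"]}

```bash
ls; mkdir -p pics; cat > h.py <<'E'
import numpy as np, cv2
from plant import ctrl, optics, finder
from scipy.spatial.transform import Rotation as Ro
def cam(n):
    p=optics.camera_params(n); f=192/np.tan(np.radians(p['fov_y'])/2)
    if 'mount' in p:
        s=ctrl.state(); T=np.eye(4); T[:3,:3]=Ro.from_quat(s['tcp_rot']).as_matrix(); T[:3,3]=s['eef_pos']
        M=T@np.array(p['mount']); R=M[:3,:3].T; t=-R@M[:3,3]
    else: R=np.array(p['R']); t=np.array(p['t'])
    return f,p['cx'],p['cy'],R,t,p
def grab(n):
    c=cam(n); im,d=optics.get_image(n); return im,d,c
def cloud(d,c):
    f,cx,cy,R,t,_=c; v,u=np.mgrid[:384,:512]
    P=np.stack([(u-cx)/f*d,(v-cy)/f*d,d],-1); W=(P-t)@R; W[d<=0]=np.nan; return W
def proj(X,c):
    f,cx,cy,R,t,_=c; q=R@np.array(X)+t; return [f*q[0]/q[2]+cx,f*q[1]/q[2]+cy]
def save(im,name,k=1): cv2.imwrite('pics/'+name,cv2.resize(im[:,:,::-1],None,fx=k,fy=k,interpolation=cv2.INTER_CUBIC))
E
python3 - <<'E'
from h import *
A=[]
for n in ['top','scene']:
    im,d,c=grab(n); np.savez(n+'.npz',im=im,d=d); A.append(im); W=cloud(d,c)
    print(n,{k:v for k,v in c[5].items() if k not in('R','t')}, 'pos',-c[3].T@c[4])
    for nm in ['block','vise','spare','push','jaw']:
        for r in finder.trace(n,nm):
            m=r['region']; print(n,nm,round(r['p'],2),np.round(np.array(r['bbox'])*[512,384,512,384]).astype(int),np.round(np.nanmedian(W[m],0),3),np.median(im[m],0))
save(A[0],'top.png',1.5); save(A[1],'scene.png',1.5)
print(ctrl.state())
E
```

```text
pics
top {'fov_y': 57.32931846595674, 'cx': 257.2015247302448, 'cy': 197.63265249975882} pos [ 0.43543168 -0.01968923  1.05769302]
top block 0.64 [211 207  29  29] [0.482 0.067 0.036] [215. 143.  87.]
top block 0.62 [157 154  23  17] [0.653 0.236 0.025] [247.  234.   83.5]
top block 0.55 [198 155  24  27] [0.635 0.114 0.036] [247. 233.  72.]
top vise 0.92 [268 178  77  53] [ 0.526 -0.158  0.038] [104. 184. 128.]
top vise 0.79 [280 259  80  64] [ 0.283 -0.216  0.039] [58. 55. 53.]
top spare 0.64 [176 212  21  28] [0.463 0.179 0.032] [111. 218. 148.]
top push 0.69 [292 272  30  38] [ 0.298 -0.169  0.071] [65. 61. 55.]
top push 0.63 [282 184  23  38] [ 0.534 -0.135  0.071] [106. 184. 119.]
top jaw 0.76 [282 188  22  33] [ 0.531 -0.134  0.071] [105. 185. 120.]
top jaw 0.55 [291 272  32  37] [ 0.298 -0.169  0.071] [64. 60. 55.]
scene {'fov_y': 45.51547447214338, 'cx': 258.0790415931319, 'cy': 192.6963971969154} pos [ 1.24284261 -0.79068977  1.32213171]
scene block 0.65 [289 175  23  25] [0.646 0.106 0.031] [248.  171.5  13. ]
scene block 0.58 [325 167  10  16] [0.661 0.23  0.022] [248. 17
[... 680 characters left out ...]
array([ 1.18089567e+00,  3.58773567e-01,  1.51035305e+00,  1.45746816e-05,
        1.27250231e+00, -1.15091290e-01]), 'joint_velocities': array([ 1.24721273e-03, -3.90644733e-05,  1.28397401e-03,  1.48284995e-03,
        6.83663025e-06,  2.80859432e-04]), 'joint_efforts': array([-1.57693546e-03, -5.27285421e+01, -2.78917801e+01, -1.23285395e-04,
        2.22318085e-03,  9.10350515e-07]), 'eef_pos': array([0.16281939, 0.57749029, 0.40470044]), 'tcp_rot': array([ 1.36974846e-01,  9.90574526e-01, -1.58184083e-05, -1.12747687e-05]), 'ft_force': array([0.17779918, 0.56992642, 0.24359048]), 'ft_torque': array([0.02917429, 0.05768055, 0.06659344]), 'grip_force': 0.0, 'opening': 0.08542017218686927}
```

View pics/top.png

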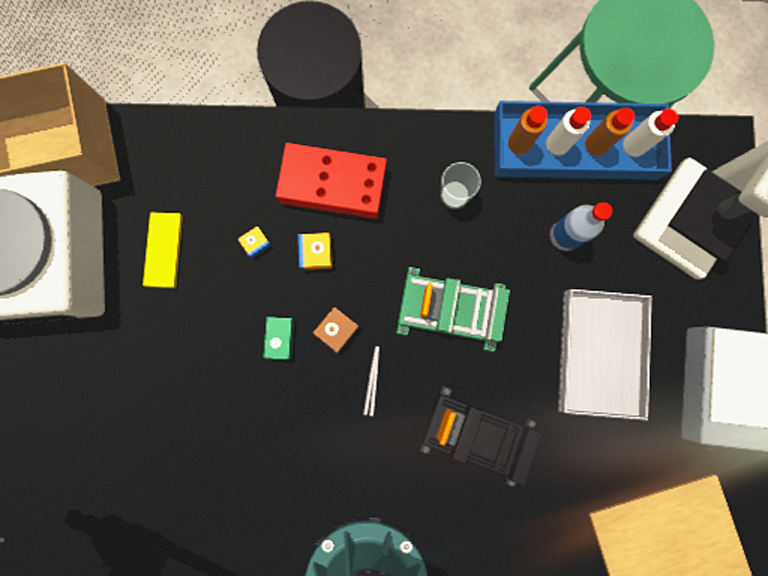

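View pics/scene.png

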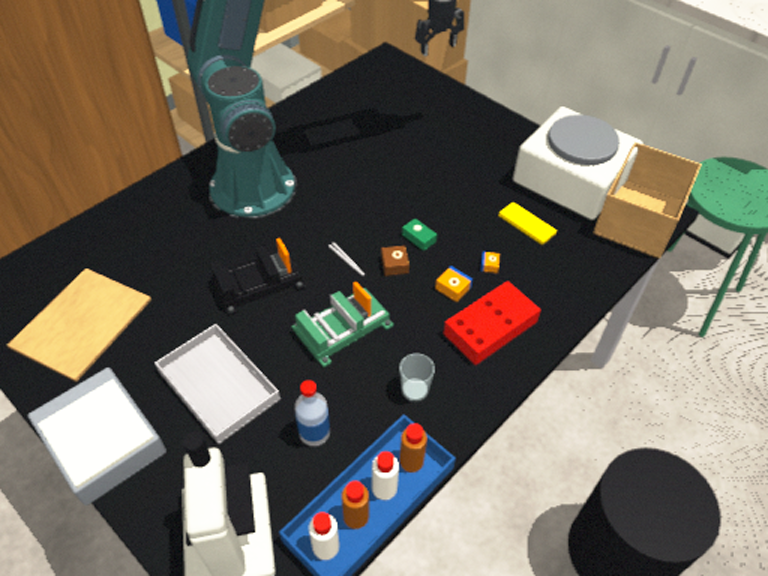

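The larger amber block shows at about (315,251) in the 1.5x top view, with a blue strip on its left side. It could be confused with the small amber block (254,241), the brown block (335,330) and the green spare (278,338). The green vise is at (452,308) with its sliding jaw and orange plate on the left; the black vise at (480,440) is a decoy. My choice is the larger amber block and the green vise, and I'll check both from close by.

```bash
cat >> h.py <<'E'
def down(yaw):  # tool y axis at angle yaw from world x, pointing down
    y=np.array([np.cos(yaw),np.sin(yaw),0]); z=np.array([0,0,-1.]); return np.stack([np.cross(y,z),y,z],1)
def plan(pos,R,tag=''):
    s=ctrl.state(); R0=Ro.from_quat(s['tcp_rot']).as_matrix()
    print(tag,'turn',np.round(Ro.from_matrix(R0.T@R).as_rotvec()/np.pi,4).tolist(),'shift',np.round(R0.T@(np.array(pos)-s['eef_pos'])/0.3,4).tolist())
E
python3 - <<'E'
from h import *
print(np.round(cam('wrist')[5]['mount'],3),cam('wrist')[5]['fov_y'])
z=np.load('top.npz'); im,d=z['im'],z['d']; W=cloud(d,cam('top'))
for n,(r,c) in dict(block=(slice(150,186),slice(192,228)),rack=(slice(90,150),slice(175,265))).items():
    w=W[r,c].reshape(-1,3); w=w[w[:,2]>(.025 if n=='block' else .04)]; print(n,w.min(0),w.max(0))
save(im[140:240,150:350],'crop.png',4)
plan([0.58,0.114,0.40],down(0.),'yaw0'); plan([0.58,0.114,0.40],down(np.pi/2),'yaw90')
E
```

```text
[[ 0.001 -0.947 -0.32   0.082]
 [ 1.     0.001 -0.    -0.   ]
 [ 0.    -0.32   0.947  0.031]
 [ 0.     0.     0.     1.   ]] 59.1581059742591
block [0.60239439 0.08198691 0.02558694] [0.67177672 0.14605741 0.04095702]
rack [ 0.71180859 -0.02367564  0.04000361] [0.84882497 0.18739337 0.05803295]
yaw0 turn [-0.0, 0.0, 0.4125] shift [-1.7577, -1.1096, 0.0157]
yaw90 turn [-0.0, -0.0, -0.0875] shift [-1.7577, -1.1096, 0.0157]
```

View pics/crop.png

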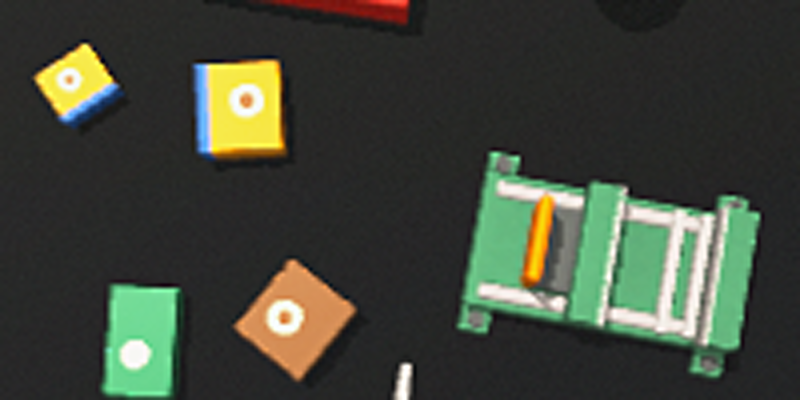

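The crop confirms it. The larger amber block at (245,110) has its blue edge on the left (world +y). The green vise has its sliding jaw and plate on the left and its fixed jaw on the right. Now I'll move over the block.

Emit:
move_arm([
  [[0,0,0],[-0.45,-0.28,0],1],
  [[0,0,0],[-0.45,-0.28,0],1],
  [[0,0,0],[-0.45,-0.28,0],1],
  [[0,0,0],[-0.9,-0.56,0],1],
  [[0,0,0],[-0.9,-0.56,0],1],
  [[0,0,0],[-0.9,-0.56,0],1],
  [[0,0,0],[-0.9,-0.56,0],1],
  [[0,0,0],[-0.9,-0.56,0],1],
])

```text
t: 1.27
eef_pos: [0.3791, 0.3399, 0.405]
tcp_rot: [0.138, 0.99, -0.0, 0.001]
ft_force: [-0.0, 0.3, 0.1]
opening: 0.0855
grip_force: 0.0
```

Emit:
move_arm([
  [[0,0,0.3],[-0.858,-0.55,0],1],
  [[0,0,0.3],[-0.858,-0.55,0],1],
  [[0,0,0.3],[-0.858,-0.55,0],1],
  [[0,0,0.3],[-0.858,-0.55,0],1],
  [[0,0,0.3],[-0.858,-0.55,0],1],
  [[0,0,0.3],[-0.858,-0.55,0],1],
  [[0,0,0.3],[-0.858,-0.55,0],1],
  [[0,0,0.3],[-0.858,-0.55,0],1],
])

```text
t: 1.93
eef_pos: [0.5836, 0.1097, 0.405]
tcp_rot: [0.576, 0.818, 0.0, 0.002]
ft_force: [0.9, 0.8, -0.6]
opening: 0.0856
grip_force: 0.0
```

```bash
python3 - <<'E'
from h import *
s=ctrl.state(); print(s['t'],s['q'],s['eef_pos'],s['tcp_rot'],s['ft_force'])
im,d,c=grab('wrist'); W=cloud(d,c); np.savez('w1.npz',im=im,W=W)
save(im,'w1.png',1.2)
for r in finder.trace('wrist','block'):
    m=r['region']; w=W[m]; w=w[w[:,2]>.028]; print(r['p'],np.array(r['bbox'])*[512,384,512,384],np.median(w,0)); 
    rc=cv2.minAreaRect((w[:,:2]*1000).astype(np.float32)); print(rc)
E
```

```text
1.9333 [ 0.07023073  0.34882612  1.52504934 -0.00230202  1.26434739 -0.27320248] [0.58363431 0.10968836 0.40499928] [5.75597591e-01 8.17730621e-01 2.13529621e-04 1.99970680e-03] [ 0.8859368   0.82061794 -0.58068094]
0.96 [265.1136 133.4016  78.7968  70.5024] [0.63637584 0.11603513 0.03400176]
((637.4891357421875, 114.35243225097656), (66.30146026611328, 60.69309616088867), 4.49439001083374)
0.89 [340.1216  28.3008  51.8144  61.4016] [nan nan nan]
((0.0, 0.0), (0.0, 0.0), 0.0)
0.85 [105.5744 118.6176  90.2144  82.2912] [0.48191517 0.07024097 0.03383605]
((482.02978515625, 68.62675476074219), (61.160736083984375, 66.54026794433594), 52.448585510253906)
  return _methods._mean(a, axis=axis, dtype=dtype,
  ret = um.true_divide(
```

View pics/w1.png

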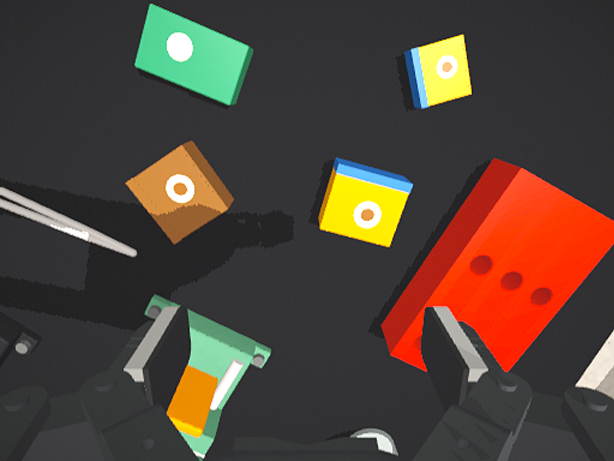

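The block, 66.3 x 60.7 mm at 34 mm height, is at (0.6375, 0.1144), yaw 4.5°. The wrist view shows it at (367,205) with the blue edge on the far (+y) side and the rack clear to its right.

```bash
cat >> h.py <<'E'
def tilt(yaw,th):  # closing axis at yaw, tool rotated th about it from straight down
    xb=np.array([np.cos(yaw),np.sin(yaw),0]); return Ro.from_rotvec(xb*th).as_matrix()@down(yaw)
def gp(g,R,back=0.155): return np.array(g)-back*R[:,2]
E
python3 - <<'E'
from h import *
y=np.radians(4.5); R=tilt(y,np.radians(-15)); g=np.array([.6375,.1144,0])+.010*np.array([-np.sin(y),np.cos(y),0])
g[2]=.022
plan(gp(g,R,.155+.08),R,'hover'); plan(gp(g,R),R,'grasp')
E
```

```text
hover turn [0.0116, -0.0825, 0.0853] shift [0.1749, 0.2393, 0.5188]
grasp turn [0.0116, -0.0825, 0.0853] shift [0.1087, 0.2206, 0.7764]
```

Emit:
move_arm([
  [[0.0116,-0.0825,0.0853],[0.175,0.239,0.4],0.9],
  [[0.0116,-0.0825,0.0853],[0.175,0.239,0.519],0.9],
  [[0.0116,-0.0825,0.0853],[0.175,0.239,0.519],0.9],
  [[0.0116,-0.0825,0.0853],[0.175,0.239,0.519],0.9],
  [[0.0116,-0.0825,0.0853],[0.175,0.239,0.519],0.9],
  [[0.0116,-0.0825,0.0853],[0.175,0.239,0.519],0.9],
  [[0.0116,-0.0825,0.0853],[0.175,0.239,0.519],0.9],
  [[0.0116,-0.0825,0.0853],[0.175,0.239,0.519],0.9],
])

```text
t: 2.7
eef_pos: [0.6293, 0.1876, 0.2512]
tcp_rot: [0.671, 0.73, -0.088, 0.096]
ft_force: [-0.5, 0.3, 0.3]
opening: 0.0812
grip_force: 0.0
```

```bash
python3 - <<'E'
from h import *
im,d,c=grab('wrist'); W=cloud(d,c); save(im,'w2.png',1.2)
for r in finder.trace('wrist','block')[:1]:
    w=W[r['region']]; w=w[(w[:,2]>.028)&(w[:,2]<.04)]; print(np.median(w,0),cv2.minAreaRect((w[:,:2]*1000).astype(np.float32)))
y=np.radians(4.5); R=tilt(y,np.radians(-15)); g=np.array([.6375,.1144,0])+.010*np.array([-np.sin(y),np.cos(y),0])
g[2]=.022
plan(gp(g,R),R,'grasp'); print(ctrl.state()['q'])
# fingertip location: low points in tool frame
s=ctrl.state(); T=(W-s['eef_pos'])@Ro.from_quat(s['tcp_rot']).as_matrix(); ok=(T[...,2]<.2)&(abs(T[...,1])<.07)&(abs(T[...,0])<.03)&(W[...,2]>.045)
print('tipz',np.nanpercentile(T[ok][:,2],[50,95,99,100]),T[ok].min(0),T[ok].max(0))
E
```

```text
[nan nan nan] ((0.0, 0.0), (0.0, 0.0), 0.0)
grasp turn [0.0011, -0.0004, 0.0013] shift [-0.0058, 0.0062, 0.2777]
[ 0.26120658  0.61576572  1.50095558 -0.29074     1.08771106  0.32209801]
tipz [0.10861338 0.14921725 0.15813003 0.16354935] [-0.0112383  -0.06992764  0.08792539] [0.01927058 0.06999672 0.16354935]
  return _methods._mean(a, axis=axis, dtype=dtype,
  ret = um.true_divide(
```

View pics/w2.png

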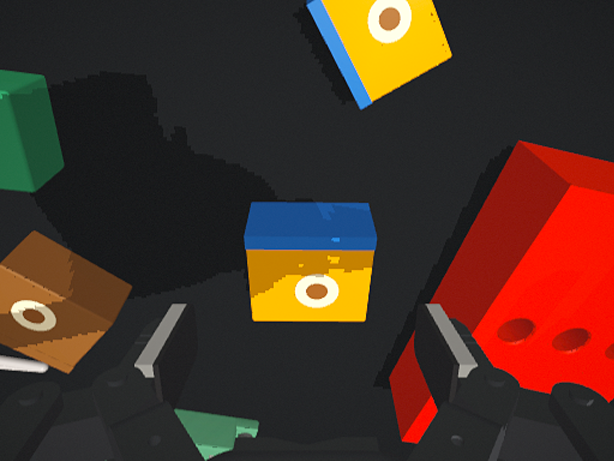

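Block at (312,265), square to and centred between the fingers; rack clear. Descend and grip.

Emit:
move_arm([
  [[0.001,0,0.001],[-0.006,0.006,0.1],0.9],
  [[0.001,0,0.001],[-0.006,0.006,0.2],0.9],
  [[0.001,0,0.001],[-0.006,0.006,0.26],0.9],
  [[0.001,0,0.001],[-0.006,0.006,0.292],0.9],
  [[0.001,0,0.001],[-0.006,0.006,0.292],0.9],
  [[0.001,0,0.001],[-0.006,0.006,0.292],0.4],
  [[0.001,0,0.001],[-0.006,0.006,0.292],0.2],
  [[0.001,0,0.001],[-0.006,0.006,0.292],0.2],
], grip_force=25)

```text
t: 3.47
eef_pos: [0.6337, 0.1642, 0.1666]
tcp_rot: [0.672, 0.729, -0.088, 0.095]
ft_force: [0.3, 0.0, 4.0]
opening: 0.0654
grip_force: 30.4
```

Emit:
move_arm([
  [[0,0,0],[0,0,0],0.2],
  [[0,0,0],[0,0,0],0.2],
  [[0,0,0],[0,0,0],0.2],
])

```text
t: 3.72
eef_pos: [0.6338, 0.1643, 0.1666]
tcp_rot: [0.672, 0.729, -0.088, 0.095]
ft_force: [-0.6, 0.6, 7.3]
opening: 0.0655
grip_force: 30.6
```

```bash
cat >> h.py <<'E'
R75=tilt(np.radians(-54.3),np.radians(75))
Rb0=tilt(np.radians(4.5),np.radians(-15))
E
python3 - <<'E'
from h import *
s=ctrl.state(); Rm=Ro.from_quat(s['tcp_rot']).as_matrix()
off=Rm.T@(np.array([.6375,.1144,.017])-s['eef_pos']); print('off',off); off[1]=0; np.save('off.npy',off)
print('up',np.round(Rm.T@[0,0,.12]/.3,4))
# from lifted pose:
p0=s['eef_pos']+[0,0,.12]
RB=tilt(np.radians(-54.3),np.radians(10)); pB=np.array([.46,.33,.14])-RB@off
print('B turn',np.round(Ro.from_matrix(Rm.T@RB).as_rotvec()/np.pi,4),'shift',np.round(Rm.T@(pB-p0)/.3,4),pB)
E
```

```text
off [-0.00971169 -0.00021625  0.15748539]
up [-1.032e-01 -2.000e-04 -3.865e-01]
B turn [0.0141 0.1262 0.3294] shift [ 0.5388 -0.5837 -0.1785] [0.4455588  0.31962295 0.29677925]
```

Emit:
move_arm([
  [[0,0,0],[-0.026,0,-0.1],0.2],
  [[0,0,0],[-0.06,0,-0.22],0.2],
  [[0,0,0],[-0.103,0,-0.3865],0.2],
  [[0,0,0],[-0.103,0,-0.3865],0.2],
  [[0,0,0],[-0.103,0,-0.3865],0.2],
])

```text
t: 4.13
eef_pos: [0.635, 0.1646, 0.2896]
tcp_rot: [0.673, 0.729, -0.086, 0.097]
ft_force: [0.5, 0.5, -1.1]
opening: 0.0656
grip_force: 29.7
```

Emit:
move_arm([
  [[0.0141,0.1262,0.329],[0.1,-0.1,-0.04],0.2],
  [[0.0141,0.1262,0.329],[0.2,-0.2,-0.08],0.2],
  [[0.0141,0.1262,0.329],[0.3,-0.3,-0.11],0.2],
  [[0.0141,0.1262,0.329],[0.4,-0.4,-0.14],0.2],
  [[0.0141,0.1262,0.329],[0.45,-0.48,-0.16],0.2],
  [[0.0141,0.1262,0.329],[0.5,-0.55,-0.17],0.2],
  [[0.0141,0.1262,0.329],[0.539,-0.584,-0.178],0.2],
  [[0.0141,0.1262,0.329],[0.539,-0.584,-0.178],0.2],
])

```text
t: 4.8
eef_pos: [0.4411, 0.3205, 0.2933]
tcp_rot: [0.934, 0.352, 0.063, -0.016]
ft_force: [0.5, 0.3, -1.1]
opening: 0.0655
grip_force: 29.7
```

```bash
python3 - <<'E'
from h import *
s=ctrl.state(); print(s['q'],s['opening'],s['grip_force'],s['eef_pos'])
off=np.load('off.npy')
RC=tilt(np.radians(-54.3),np.radians(50)); plan(np.array([.46,.33,.10])-RC@off,RC,'C')
plan(np.array([.46,.33,.06])-R75@off,R75,'D')
E
```

```text
[0.49619019 0.38019569 1.80983563 0.0200174  0.82224087 1.33401067] 0.06551932793691112 29.651952981948853 [0.44109519 0.32046612 0.29331681]
C turn [-0.011, 0.2362, 0.0298] shift [-0.345, -0.0231, 0.2393]
D turn [-0.0178, 0.3749, 0.0276] shift [-0.5032, -0.0391, 0.5497]
```

Tilting outward here would run out of wrist range, so I'll stand the block farther left and tip it tangentially, where there is free bench.

```bash
cat >> h.py <<'E'
YA=np.radians(58.7); S=np.array([.31,.51])
E
python3 - <<'E'
from h import *
off=np.load('off.npy'); R=tilt(YA,np.radians(15)); plan(np.r_[S,.13]-R@off,R,'B2')
E
```

```text
B2 turn [0.1192, 0.0333, -0.5855] shift [0.1155, -0.6638, 0.0346]
```

Emit:
move_arm([
  [[0.119,0.033,-0.585],[0.03,-0.1,0.01],0.2],
  [[0.119,0.033,-0.585],[0.05,-0.2,0.01],0.2],
  [[0.119,0.033,-0.585],[0.07,-0.3,0.02],0.2],
  [[0.119,0.033,-0.585],[0.09,-0.4,0.03],0.2],
  [[0.119,0.033,-0.585],[0.1,-0.5,0.03],0.2],
  [[0.119,0.033,-0.585],[0.11,-0.6,0.03],0.2],
  [[0.119,0.033,-0.585],[0.115,-0.664,0.035],0.2],
  [[0.119,0.033,-0.585],[0.115,-0.664,0.035],0.2],
])

```text
t: 5.47
eef_pos: [0.337, 0.4942, 0.2838]
tcp_rot: [0.647, 0.756, 0.053, -0.082]
ft_force: [-0.2, -0.3, -1.5]
opening: 0.0657
grip_force: 29.6
```

```bash
python3 - <<'E'
from h import *
s=ctrl.state(); print(s['q'],s['opening'],s['grip_force'],s['eef_pos'])
off=np.load('off.npy'); R=tilt(YA,np.radians(30)); plan(np.r_[S,.13]-R@off,R,'C2')
E
```

```text
[0.79965117 0.46155448 1.69885474 0.21940471 0.89581346 0.51367529] 0.06574359259504704 29.618204534053802 [0.33696428 0.49415818 0.28382705]
C2 turn [0.0901, 0.0945, -0.2618] shift [-0.0916, 0.0992, 0.0221]
```

Emit:
move_arm([
  [[0.09,0.094,-0.262],[-0.09,0.1,0.022],0.2],
  [[0.09,0.094,-0.262],[-0.09,0.1,0.022],0.2],
  [[0.09,0.094,-0.262],[-0.09,0.1,0.022],0.2],
  [[0.09,0.094,-0.262],[-0.09,0.1,0.022],0.2],
  [[0.09,0.094,-0.262],[-0.09,0.1,0.022],0.2],
  [[0.09,0.094,-0.262],[-0.09,0.1,0.022],0.2],
  [[0.09,0.094,-0.262],[-0.09,0.1,0.022],0.2],
  [[0.09,0.094,-0.262],[-0.09,0.1,0.022],0.2],
])

```text
t: 6.13
eef_pos: [0.3728, 0.471, 0.2714]
tcp_rot: [0.262, 0.93, 0.07, -0.249]
ft_force: [0.7, -0.9, -1.3]
opening: 0.0654
grip_force: 29.7
```

```bash
python3 - <<'E'
from h import *
s=ctrl.state(); print(s['q'],s['eef_pos'])
off=np.load('off.npy'); R=tilt(YA,np.radians(75)); plan(np.r_[S,.07]-R@off,R,'D2')
R=tilt(YA,np.radians(55)); plan(np.r_[S,.1]-R@off,R,'55')
E
```

```text
[ 0.63002521  0.56074732  1.61846336  0.51282964  1.22475146 -0.63263817] [0.37284759 0.47097993 0.27142785]
D2 turn [0.0009, 0.2503, -0.0007] shift [-0.4702, 0.0032, 0.3111]
55 turn [0.0008, 0.1392, -0.0009] shift [-0.2646, 0.0029, 0.129]
```

Emit:
move_arm([
  [[0,0.139,0],[-0.09,0.003,0.04],0.2],
  [[0,0.139,0],[-0.18,0.003,0.09],0.2],
  [[0,0.139,0],[-0.264,0.003,0.129],0.2],
  [[0,0.139,0],[-0.264,0.003,0.129],0.2],
  [[0,0.25,0],[-0.33,0.003,0.19],0.2],
  [[0,0.25,0],[-0.4,0.003,0.25],0.2],
  [[0,0.25,0],[-0.47,0.003,0.311],0.2],
  [[0,0.25,0],[-0.47,0.003,0.311],0.2],
])

```text
t: 6.8
eef_pos: [0.4372, 0.43, 0.1118]
tcp_rot: [0.222, 0.76, 0.163, -0.588]
ft_force: [-0.6, 0.1, -3.8]
opening: 0.0652
grip_force: 29.8
```

```bash
python3 - <<'E'
from h import *
s=ctrl.state(); print(s['q'],s['eef_pos'],s['ft_force'])
off=np.load('off.npy'); R=tilt(YA,np.radians(75)); plan(np.r_[S,.034]-R@off,R,'E')
im,d,c=grab('wrist'); im2,_,_=grab('scene'); save(np.hstack([im,cv2.resize(im2[20:200,200:440],(512,384))]),'e.png',.78)
E
```

```text
[ 0.39951573  1.02884709  1.49907051  0.91702633  1.68496399 -1.06557108] [0.43715763 0.42997684 0.11182571] [-0.64481547  0.0517513  -3.83448374]
E turn [0.0024, -0.0013, -0.0047] shift [-0.0886, 0.0088, 0.0256]
```

View pics/e.png

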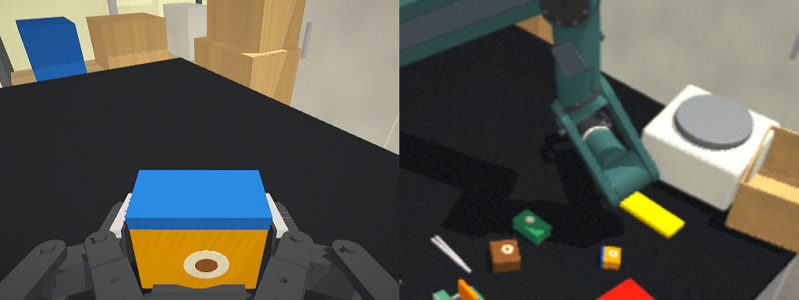

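The wrist view shows the block tipped, blue edge on top (200,200 in the composite). The scene view shows the wrist housing (620,190) near the yellow packet, so I'll check that clearance before lowering.

```bash
python3 - <<'E'
from h import *
o=np.load('top.npz'); W0=cloud(o['d'],cam('top'))
y=(o['im'][...,0]>200)&(o['im'][...,1]>200)&(o['im'][...,2]<60)
m=np.zeros((384,512),bool); m[135:200,90:125]=1
w=W0[y&m]; print('packet',w.min(0),w.max(0),cv2.minAreaRect((w[:,:2]*1000).astype(np.float32)))
for n in ['top','scene']:
    im,d,c=grab(n); W=cloud(d,c)
    a=(W[...,2]>.02)&(W[...,2]<.35)&(W[...,0]>.3)&(W[...,0]<.75)&(W[...,1]>.26)&(W[...,1]<.55)&(im[...,0]<150)
    w=W[a]; print(n,len(w),np.percentile(w,[1,50,99],axis=0).round(3))
    for lo in [.02,.05,.08,.11]:
        q=w[(w[:,2]>lo)&(w[:,2]<lo+.03)]
        if len(q): print(lo,len(q),q.min(0).round(3),q.max(0).round(3))
E
```

```text
packet [nan nan nan] [nan nan nan] ((637.8905029296875, 425.7746887207031), (66.89553833007812, 149.47860717773438), 87.33819580078125)
top 3739 [[0.305 0.263 0.028]
 [0.583 0.418 0.123]
 [0.729 0.549 0.337]]
0.02 182 [0.323 0.497 0.02 ] [0.74 0.55 0.05]
0.05 287 [0.303 0.463 0.05 ] [0.742 0.55  0.08 ]
0.08 927 [0.3   0.406 0.08 ] [0.746 0.55  0.11 ]
0.11 556 [0.326 0.404 0.11 ] [0.74 0.55 0.14]
scene 1638 [[0.335 0.262 0.092]
 [0.582 0.337 0.192]
 [0.661 0.534 0.344]]
0.02 2 [0.573 0.444 0.021] [0.658 0.545 0.03 ]
0.05 2 [0.341 0.524 0.062] [0.559 0.533 0.078]
0.08 87 [0.307 0.407 0.08 ] [0.537 0.546 0.11 ]
0.11 63 [0.326 0.273 0.11 ] [0.626 0.531 0.14 ]
```

Emit:
move_arm([
  [[0.0024,-0.0013,-0.0047],[-0.03,0.003,0.01],0.2],
  [[0.0024,-0.0013,-0.0047],[-0.06,0.006,0.018],0.2],
  [[0.0024,-0.0013,-0.0047],[-0.0886,0.009,0.0256],0.2],
  [[0.0024,-0.0013,-0.0047],[-0.0886,0.009,0.0256],0.2],
  [[0.0024,-0.0013,-0.0047],[-0.0886,0.009,0.0256],0.2],
])

```text
t: 7.42
eef_pos: [0.4394, 0.4355, 0.0949]
tcp_rot: [0.209, 0.768, 0.168, -0.582]
ft_force: [-0.2, -0.6, -0.1]
opening: 0.0654
grip_force: 29.7
```

```bash
python3 - <<'E'
from h import *
s=ctrl.state(); off=np.load('off.npy'); R=tilt(YA,np.radians(75)); print(s['ft_force'],s['ft_torque'],s['eef_pos']+Ro.from_quat(s['tcp_rot']).as_matrix()@off)
plan(np.r_[S,.0305]-R@off,R,'F')
im,d,c=grab('wrist'); W=cloud(d,c)
m=(im[...,2]>120)&(im[...,2]>im[...,0]*1.5); m[:150]=0; w=W[m]; w=w[abs(w[:,0]-.31)<.06]
print(len(w),np.nanpercentile(w,[2,50,98],axis=0)); 
q=w[~np.isnan(w[:,0])]; q=q[q[:,2]>np.median(q[:,2])-.004]; A=np.c_[q[:,:2],np.ones(len(q))]; k=np.linalg.lstsq(A,q[:,2],rcond=None)[0]; print('plane',k, 'along x,y block tilt', k[:2]@[np.cos(YA),np.sin(YA)],k[:2]@[-np.sin(YA),np.cos(YA)], 'z med',np.median(q[:,2]))
E
```

```text
[-0.22228772 -0.58131055 -0.11335519] [-0.34065796 -0.52107664  0.02697349] [0.31207684 0.51320255 0.04352975]
F turn [0.0002, 0.0027, 0.0047] shift [-0.046, -0.0126, 0.0117]
13196 [[0.28755203 0.47899864 0.06638404]
 [0.31563432 0.51001323 0.07332153]
 [0.34050426 0.54201483 0.07450289]]
plane [-0.01177077  0.02112589  0.0661419 ] along x,y block tilt 0.011936062948785827 0.02103294502267124 z med 0.07339932010774354
```

Emit:
move_arm([
  [[0,0.002,0.003],[-0.02,-0.006,0.005],0.2],
  [[0,0.002,0.003],[-0.036,-0.01,0.009],0.2],
  [[0,0.002,0.003],[-0.036,-0.01,0.009],0.2],
  [[0,0.002,0.003],[-0.036,-0.01,0.009],0.2],
  [[0,0.002,0.003],[-0.036,-0.01,0.009],0.2],
])

```text
t: 7.88
eef_pos: [0.4384, 0.4326, 0.0835]
tcp_rot: [0.213, 0.765, 0.166, -0.585]
ft_force: [0.2, 0.8, -0.9]
opening: 0.0658
grip_force: 29.7
```

```bash
cat > chk.py <<'E'
from h import *
s=ctrl.state(); off=np.load('off.npy'); R=tilt(YA,np.radians(75)); print(s['t'],s['ft_force'],s['ft_torque'],s['eef_pos']+Ro.from_quat(s['tcp_rot']).as_matrix()@off)
plan(np.r_[S,.0302]-R@off,R,'F')
im,d,c=grab('wrist'); W=cloud(d,c)
m=(im[...,2]>120)&(im[...,2]>im[...,0]*1.5); m[:150]=0; w=W[m]; w=w[abs(w[:,0]-.31)<.06]
q=w[~np.isnan(w[:,0])]; q=q[q[:,2]>np.median(q[:,2])-.004]; A=np.c_[q[:,:2],np.ones(len(q))]; k=np.linalg.lstsq(A,q[:,2],rcond=None)[0]; print('tilt', k[:2]@[np.cos(YA),np.sin(YA)],k[:2]@[-np.sin(YA),np.cos(YA)], 'z med',np.median(q[:,2]),q.mean(0),cv2.minAreaRect((q[:,:2]*1000).astype(np.float32)))
E
python3 chk.py
```

```text
7.8833 [ 0.24799837  0.84662248 -0.93810857] [-0.28098386 -0.58739457  0.01150103] [0.31080044 0.51050018 0.03315289]
F turn [0.0004, 0.0004, 0.0015] shift [-0.0099, -0.002, 0.0039]
tilt 0.0036783840661439578 0.026084087640329125 z med 0.06301560988780688 [0.31357767 0.50815052 0.06283318] ((310.579833984375, 509.847900390625), (66.84539794921875, 36.614009857177734), 58.61860275268555)
```

Emit:
move_arm([
  [[0,-0.003,0],[-0.006,0,0.002],0.2],
  [[0,-0.003,0],[-0.01,0,0.003],0.2],
  [[0,-0.003,0],[-0.01,0,0.003],0.2],
  [[0,-0.003,0],[-0.01,0,0.003],0.2],
])

```text
t: 8.27
eef_pos: [0.4386, 0.4327, 0.0818]
tcp_rot: [0.213, 0.767, 0.166, -0.582]
ft_force: [2.1, -1.0, 5.6]
opening: 0.0658
grip_force: 30.2
```

```bash
python3 chk.py
```

```text
8.2667 [ 2.08057861 -0.99029169  5.63984242] [-0.02556275  0.40666961  0.15145226] [0.31126667 0.51044738 0.03032331]
F turn [0.0005, 0.0028, 0.0019] shift [-0.0043, -0.0025, 0.0026]
tilt 0.00422991004398172 0.021174259649183017 z med 0.06021520455333448 [0.31388267 0.50816056 0.06004974] ((310.8864440917969, 509.8837890625), (66.97693634033203, 36.457149505615234), 59.169952392578125)
```

Bench contact at 5.6 N with the top at 60 mm. Release, then back off along the tool axis.

Emit:
move_arm([
  [[0,0,0],[0,0,0],0.7],
  [[0,0,0],[0,0,0],0.95],
  [[0,0,0],[0,0,0],0.95],
  [[0,0,0],[0,0,0],0.95],
  [[0,0,0],[0,0,-0.04],0.95],
  [[0,0,0],[0,0,-0.1],0.95],
  [[0,0,0],[0,0,-0.2],0.95],
  [[0,0,0],[0,0,-0.3],0.95],
])

```text
t: 8.98
eef_pos: [0.5138, 0.3865, 0.1053]
tcp_rot: [0.213, 0.768, 0.165, -0.581]
ft_force: [1.0, 0.3, -0.4]
opening: 0.0832
grip_force: 0.0
```

```bash
python3 chk.py; python3 - <<'E'
from h import *
# raise and tilt back; then regrasp: tool y along yb direction (azimuth 148.7-180=-31.3 deg)
R=tilt(YA,np.radians(45)); plan([.46,.41,.25],R,'lift')
im,d,c=grab('scene'); save(im[20:200,200:440],'st.png',2.5)
E
```

```text
8.9833 [ 0.9920652   0.29423886 -0.39262803] [-0.20499004 -0.35190667  0.01102682] [0.38655582 0.46405115 0.05352263]
F turn [0.0001, 0.0036, 0.0015] shift [-0.0005, -0.0015, 0.3072]
tilt -0.0002566904077322893 0.04042290733838703 z med 0.05998307275012254 [0.31458834 0.50783428 0.05970272] ((311.5981750488281, 509.82745361328125), (66.4621353149414, 36.77069854736328), 58.180667877197266)
lift turn [0.0027, -0.1616, 0.0021] shift [0.5171, -0.0255, 0.0763]
```

View pics/st.png

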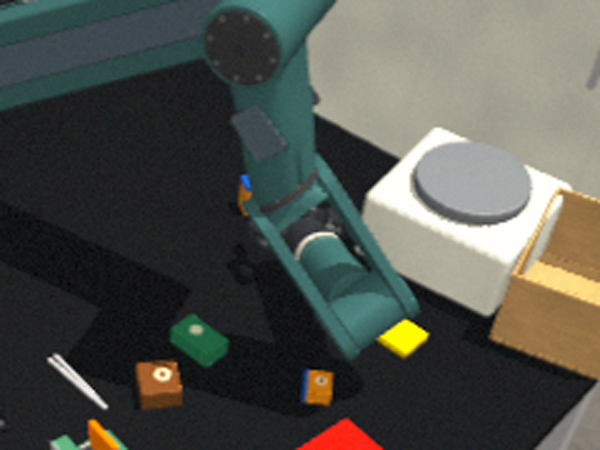

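The block stands alone, blue up, at (245,185) in the crop. Lift away and re-orient.

Emit:
move_arm([
  [[0,0,0],[0.06,0,-0.05],0.95],
  [[0,-0.16,0],[0.16,-0.01,0.0],0.95],
  [[0,-0.16,0],[0.3,-0.02,0.04],0.95],
  [[0,-0.16,0],[0.4,-0.02,0.06],0.95],
  [[0,-0.16,0],[0.517,-0.025,0.076],0.95],
  [[0,-0.16,0],[0.517,-0.025,0.076],0.95],
])

```text
t: 9.58
eef_pos: [0.4529, 0.4156, 0.2564]
tcp_rot: [0.245, 0.891, 0.11, -0.367]
ft_force: [-0.6, 0.5, 1.2]
opening: 0.0832
grip_force: 0.0
```

```bash
python3 - <<'E'
from h import *
print(ctrl.state()['q'])
R=down(np.radians(-31.5)); plan([.34,.49,.32],R,'hov'); plan([.34,.49,.32],down(np.radians(10)),'mid')
E
```

```text
[ 0.43343597  0.67158436  1.53461682  0.63844688  1.46214795 -0.84733427]
hov turn [-0.1928, -0.1989, 0.4754] shift [0.4682, 0.0206, 0.1688]
mid turn [-0.1021, -0.2365, 0.2588] shift [0.4682, 0.0206, 0.1688]
```

Emit:
move_arm([
  [[-0.193,-0.199,0.475],[0.06,0,0.02],0.95],
  [[-0.193,-0.199,0.475],[0.12,0,0.04],0.95],
  [[-0.193,-0.199,0.475],[0.18,0.01,0.06],0.95],
  [[-0.193,-0.199,0.475],[0.24,0.01,0.08],0.95],
  [[-0.193,-0.199,0.475],[0.3,0.01,0.1],0.95],
  [[-0.193,-0.199,0.475],[0.36,0.02,0.13],0.95],
  [[-0.193,-0.199,0.475],[0.42,0.02,0.15],0.95],
  [[-0.193,-0.199,0.475],[0.468,0.02,0.169],0.95],
])

```text
t: 10.25
eef_pos: [0.3418, 0.4881, 0.3135]
tcp_rot: [0.666, 0.724, 0.047, -0.176]
ft_force: [-0.3, -0.0, -1.0]
opening: 0.0833
grip_force: 0.0
```

```bash
python3 - <<'E'
from h import *
print(ctrl.state()['q'])
plan([.3112,.510,.30],down(np.radians(-31.4)),'hov')
E
```

```text
[0.72374473 0.43320453 1.68512257 0.43146951 1.00825472 0.41009263]
hov turn [-0.0851, -0.0825, 0.1988] shift [0.0601, -0.0845, 0.0838]
```

Emit:
move_arm([
  [[-0.085,-0.082,0.199],[0.06,-0.084,0.084],0.95],
  [[-0.085,-0.082,0.199],[0.06,-0.084,0.084],0.95],
  [[-0.085,-0.082,0.199],[0.06,-0.084,0.084],0.95],
  [[-0.085,-0.082,0.199],[0.06,-0.084,0.084],0.95],
  [[-0.085,-0.082,0.199],[0.06,-0.084,0.084],0.95],
  [[-0.085,-0.082,0.199],[0.06,-0.084,0.084],0.95],
  [[-0.085,-0.082,0.199],[0.06,-0.084,0.084],0.95],
  [[-0.085,-0.082,0.199],[0.06,-0.084,0.084],0.95],
])

```text
t: 10.92
eef_pos: [0.3117, 0.51, 0.2988]
tcp_rot: [0.87, 0.493, 0.0, -0.002]
ft_force: [0.4, -0.2, 0.1]
opening: 0.0831
grip_force: 0.0
```

```bash
python3 - <<'E'
from h import *
s=ctrl.state(); print(s['q'],s['eef_pos'])
im,d,c=grab('wrist'); W=cloud(d,c)
m=(im[...,2]>110)&(im[...,2]>im[...,0]*1.5); w=W[m]; q=w[(abs(w[:,2]-.06)<.004)&(abs(w[:,0]-.311)<.06)]
r=cv2.minAreaRect((q[:,:2]*1000).astype(np.float32)); print(len(q),r,np.median(q,0),np.mean(q,0))
im2,d2,c2=grab('top'); W2=cloud(d2,c2); m=(im2[...,2]>110)&(im2[...,2]>im2[...,0]*1.5); w=W2[m]; q=w[(abs(w[:,2]-.06)<.012)&(abs(w[:,0]-.311)<.06)]
if len(q): print(len(q),cv2.minAreaRect((q[:,:2]*1000).astype(np.float32)))
plan([.3112,.510,.204],down(np.radians(-31.4)),'g')
E
```

```text
[0.90528745 0.46541476 1.63050782 0.00453648 1.04331629 1.44179185] [0.31174732 0.50999702 0.29884717]
4977 ((311.63818359375, 510.2344970703125), (67.10015106201172, 34.5239143371582), 58.723941802978516) [0.31271311 0.51240858 0.06000684] [0.312626   0.51184378 0.05998862]
294 ((312.05694580078125, 510.24005126953125), (68.05784606933594, 35.75235366821289), 57.82240676879883)
g turn [-0.0012, -0.0009, 0.0026] shift [-0.0006, -0.0014, 0.3159]
```

Emit:
move_arm([
  [[-0.001,-0.001,0.002],[0,-0.001,0.1],0.8],
  [[-0.001,-0.001,0.002],[0,-0.001,0.2],0.6],
  [[-0.001,-0.001,0.002],[0,-0.001,0.28],0.4],
  [[-0.001,-0.001,0.002],[0,-0.001,0.316],0.3],
  [[-0.001,-0.001,0.002],[0,-0.001,0.316],0.1],
  [[-0.001,-0.001,0.002],[0,-0.001,0.316],-0.1],
  [[-0.001,-0.001,0.002],[0,-0.001,0.316],-0.4],
  [[-0.001,-0.001,0.002],[0,-0.001,0.316],-0.4],
], grip_force=25)

```text
t: 11.68
eef_pos: [0.3117, 0.5108, 0.2056]
tcp_rot: [0.872, 0.489, 0.001, -0.0]
ft_force: [-0.5, -0.4, -0.7]
opening: 0.0336
grip_force: 27.0
```

Emit:
move_arm([
  [[0,0,0],[0,0,0],-0.4],
  [[0,0,0],[0,0,0],-0.4],
  [[0,0,0],[0,0,0],-0.4],
])

```text
t: 11.93
eef_pos: [0.3114, 0.5105, 0.2049]
tcp_rot: [0.872, 0.489, 0.001, 0.0]
ft_force: [0.6, -0.5, 4.0]
opening: 0.0338
grip_force: 27.6
```

```bash
python3 - <<'E'
from h import *
s=ctrl.state(); R=Ro.from_quat(s['tcp_rot']).as_matrix()
print(s['eef_pos'],R.T@(np.array([.3116,.5102,.03])-s['eef_pos']),np.degrees(np.arctan2(R[1,1],R[0,1])))
# vise measure from earlier images (arm was away then)
for n in ['top','scene']:
    z=np.load(n+'.npz'); im,d=z['im'].astype(int),z['d']; W=cloud(d,cam(n))
    box=(abs(W[...,0]-.53)<.13)&(abs(W[...,1]+.16)<.15)&(W[...,2]>.015)
    org=box&(im[...,0]>180)&(im[...,2]<80)&(im[...,1]<190); w=W[org]; print(n,'orange',len(w),np.percentile(w,[2,50,98],axis=0).round(3).tolist())
    jt=box&(abs(W[...,2]-.07)<.006)&~org; pts=(W[jt][:,:2]*1000).astype(np.float32)
    k=2; _,lab,cen=cv2.kmeans(pts,k,None,(3,50,.1),5,cv2.KMEANS_PP_CENTERS)
    for i in range(k): q=pts[lab.ravel()==i]; print(n,len(q),cv2.minAreaRect(q),q.mean(0))
E
```

```text
[0.31135096 0.51047892 0.20492147] [-2.15789448e-04  1.71584208e-04  1.74921655e-01] -31.439434838895078
top orange 64 [[0.509, -0.11, 0.059], [0.534, -0.102, 0.099], [0.562, -0.095, 0.104]]
top 324 ((530.52490234375, -146.2540740966797), (25.531272888183594, 100.23751831054688), 80.4723892211914) [ 530.19403 -145.87814]
top 323 ((514.0824584960938, -241.54107666015625), (26.209674835205078, 99.92127990722656), 80.29032135009766) [ 513.97144 -240.81325]
scene orange 82 [[0.511, -0.114, 0.043], [0.552, -0.109, 0.094], [0.568, -0.098, 0.104]]
scene 189 ((534.9246826171875, -129.9691925048828), (59.63431930541992, 102.51273345947266), 81.10448455810547) [ 534.50275 -143.7108 ]
scene 196 ((517.6107177734375, -241.0636749267578), (27.031299591064453, 100.48109436035156), 80.07769775390625) [ 519.0122  -241.85464]
```

Regrasped at 34 mm opening. The vise solves well from the top view: fixed-jaw face near (0.516,-0.229), y axis at azimuth 80.4°, opening about 72 mm. Carry over.

Emit:
move_arm([
  [[0,0,0],[0,0,-0.12],-0.4],
  [[0,0,0],[0,0,-0.25],-0.4],
  [[0,0,0],[-0.02,0.02,-0.38],-0.4],
  [[0,0,0],[-0.1,0.11,-0.47],-0.4],
  [[0,0,0],[-0.18,0.2,-0.47],-0.4],
  [[0,0,0],[-0.27,0.3,-0.47],-0.4],
  [[0,0,0],[-0.36,0.4,-0.47],-0.4],
  [[0,0,0],[-0.45,0.5,-0.47],-0.4],
])

```text
t: 12.6
eef_pos: [0.3685, 0.3153, 0.3459]
tcp_rot: [0.872, 0.49, 0.0, 0.001]
ft_force: [0.4, -0.2, -1.8]
opening: 0.0335
grip_force: 27.1
```

Emit:
move_arm([
  [[0,0,0],[-0.09,0.1,0],-0.4],
  [[0,0,0],[-0.18,0.2,0],-0.4],
  [[0,0,0],[-0.27,0.3,0],-0.4],
  [[0,0,0],[-0.36,0.4,0],-0.4],
  [[0,0,0],[-0.45,0.5,0],-0.4],
  [[0,0,0],[-0.52,0.57,0],-0.4],
  [[0,0,0],[-0.58,0.64,0],-0.4],
  [[0,0,0],[-0.58,0.64,0],-0.4],
])

```text
t: 13.27
eef_pos: [0.4433, 0.0646, 0.3462]
tcp_rot: [0.873, 0.488, 0.001, 0.002]
ft_force: [-0.0, -0.0, -0.8]
opening: 0.0338
grip_force: 27.1
```

```bash
cat >> h.py <<'E'
AV=np.radians(80.4); yv=np.array([np.cos(AV),np.sin(AV)]); xv=np.array([np.sin(AV),-np.cos(AV)]); FJ=np.array([.5162,-.2292])
def vt(a,b,z): return np.r_[FJ+a*xv+b*yv,z]
RV=down(AV-np.pi)
E
python3 - <<'E'
from h import *
s=ctrl.state(); print(s['q'],s['eef_pos'],s['opening'],s['grip_force'])
plan(vt(0,.033,.345),RV,'v')
E
```

```text
[-0.00828318  0.2100513   1.89921616 -0.00370726  1.02933498  0.54584504] [0.44327135 0.0645974  0.34618654] 0.033814117759307566 27.115033864974976
v turn [0.0014, -0.0005, 0.3776] shift [-0.6043, 0.6794, 0.0075]
```

Emit:
move_arm([
  [[0.001,0,0.378],[-0.08,0.09,0.007],-0.4],
  [[0.001,0,0.378],[-0.16,0.18,0.007],-0.4],
  [[0.001,0,0.378],[-0.25,0.28,0.007],-0.4],
  [[0.001,0,0.378],[-0.34,0.38,0.007],-0.4],
  [[0.001,0,0.378],[-0.42,0.48,0.007],-0.4],
  [[0.001,0,0.378],[-0.5,0.57,0.007],-0.4],
  [[0.001,0,0.378],[-0.56,0.64,0.007],-0.4],
  [[0.001,0,0.378],[-0.604,0.679,0.007],-0.4],
])

```text
t: 13.93
eef_pos: [0.5222, -0.1951, 0.3442]
tcp_rot: [1.0, 0.007, 0.001, 0.0]
ft_force: [0.4, 0.1, -1.0]
opening: 0.0333
grip_force: 27.1
```

Emit:
move_arm([
  [[0,0,0.06],[0,0,0],-0.4],
  [[0,0,0.06],[0,0,0],-0.4],
  [[0,0,0.06],[0,0,0],-0.4],
  [[0,0,0.06],[0,0,0],-0.4],
])

```text
t: 14.27
eef_pos: [0.5208, -0.192, 0.3438]
tcp_rot: [0.997, -0.082, -0.001, -0.001]
ft_force: [1.0, 0.9, -1.6]
opening: 0.0336
grip_force: 27.1
```

```bash
python3 - <<'E'
from h import *
s=ctrl.state(); print(s['q'],s['eef_pos'],s['opening'],s['grip_force']); R=Ro.from_quat(s['tcp_rot']).as_matrix()
plan(vt(0,.033,.30),RV,'v')
im,d,c=grab('wrist'); W=cloud(d,c); save(im,'w3.png',1.2)
m=(im[...,2]>110)&(im[...,2]>im[...,0]*1.5); w=W[m]; w=w[(w[:,2]>.1)&(w[:,2]<.25)]; print('blue',len(w),np.percentile(w,[2,50,98],axis=0).round(4).tolist())
for sl,n in [((W[...,2]>.062)&(W[...,2]<.078),'jawtops')]:
    pts=W[sl]; l=np.c_[(pts[:,:2]-FJ)@xv,(pts[:,:2]-FJ)@yv]; 
    f=l[(l[:,1]<.01)&(l[:,1]>-.05)&(abs(l[:,0])<.08)]; j=l[(l[:,1]>.05)&(l[:,1]<.12)&(abs(l[:,0])<.08)]
    for q in (f,j):
        if len(q)>20: print(len(q),cv2.minAreaRect((q*1000).astype(np.float32)),np.percentile(q,[1,99],axis=0).round(4).tolist())
E
```

```text
[-4.77876044e-01  3.58789797e-01  1.67945605e+00  6.83602781e-04
  1.10498638e+00  1.25664439e+00] [ 0.52082155 -0.19201141  0.34383885] 0.03360997765019073 27.089152336120605
v turn [-0.0003, 0.0004, 0.0011] shift [0.0056, 0.015, 0.1461]
blue 13058 [[0.489, -0.2114, 0.1944], [0.526, -0.1928, 0.1989], [0.5542, -0.1741, 0.2]]
4240 ((0.49381256103515625, -12.563146591186523), (25.62505340576172, 98.99446105957031), 89.92406463623047) [[-0.0472, -0.0246], [0.0497, 0.0]]
4118 ((0.28993988037109375, 83.87748718261719), (25.47319984436035, 99.50263214111328), 89.99694061279297) [[-0.0474, 0.0713], [0.0497, 0.096]]
```

View pics/w3.png

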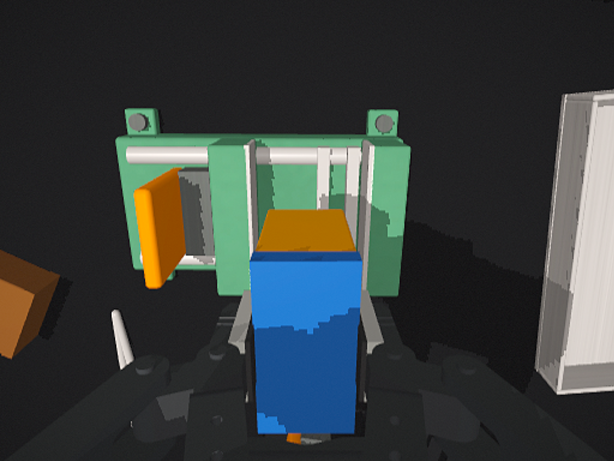

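The wrist view confirms the vise frame to within 0.5 mm, with the jaw opening at 71 mm. The held block, blue on top (305,340), is midway between the jaws. Lower it.

Emit:
move_arm([
  [[0,0,0.001],[0.005,0.015,0.06],-0.4],
  [[0,0,0.001],[0.005,0.015,0.12],-0.4],
  [[0,0,0.001],[0.005,0.015,0.18],-0.4],
  [[0,0,0.001],[0.005,0.015,0.24],-0.4],
  [[0,0,0.001],[0.005,0.015,0.28],-0.4],
  [[0,0,0.001],[0.005,0.015,0.295],-0.4],
  [[0,0,0.001],[0.005,0.015,0.295],-0.4],
  [[0,0,0.001],[0.005,0.015,0.295],-0.4],
])

```text
t: 14.98
eef_pos: [0.5218, -0.1969, 0.2557]
tcp_rot: [0.996, -0.084, -0.0, -0.0]
ft_force: [0.2, -0.5, -1.2]
opening: 0.0335
grip_force: 27.1
```

```bash
python3 - <<'E'
from h import *
s=ctrl.state(); print(s['eef_pos'],s['ft_force'],s['opening'],(s['eef_pos'][:2]-FJ)@xv,(s['eef_pos'][:2]-FJ)@yv)
plan(vt(0,.020,.2485),RV,'near'); plan(vt(0,.020,.247),RV,'seat')
E
```

```text
[ 0.52180397 -0.19690132  0.2557201 ] [ 0.24446851 -0.48970528 -1.16862847] 0.03352407102839603 0.00013908229797176018 0.03278093387238805
near turn [-0.0002, 0.0003, -0.0003] shift [-0.0004, 0.0426, 0.024]
seat turn [-0.0002, 0.0003, -0.0003] shift [-0.0004, 0.0426, 0.029]
```

Emit:
move_arm([
  [[0,0,0],[0,0.02,0.0],-0.4],
  [[0,0,0],[0,0.04,0.01],-0.4],
  [[0,0,0],[0,0.043,0.02],-0.4],
  [[0,0,0],[0,0.043,0.026],-0.4],
  [[0,0,0],[0,0.043,0.029],-0.4],
  [[0,0,0],[0,0.043,0.03],-0.4],
  [[0,0,0],[0,0.043,0.03],-0.4],
])

```text
t: 15.57
eef_pos: [0.5193, -0.2102, 0.2469]
tcp_rot: [0.996, -0.085, -0.0, -0.0]
ft_force: [-2.3, -1.3, 4.8]
opening: 0.0335
grip_force: 27.8
```

Emit:
move_arm([
  [[0,0,0],[0,0.004,-0.002],-0.4],
  [[0,0,0],[0,0.008,-0.002],-0.4],
  [[0,0,0],[0,0.01,-0.002],-0.4],
  [[0,0,0],[0,0.01,-0.002],-0.4],
])

```text
t: 15.9
eef_pos: [0.5189, -0.2126, 0.247]
tcp_rot: [0.996, -0.085, -0.0, -0.001]
ft_force: [-0.2, 2.3, 0.7]
opening: 0.0336
grip_force: 27.4
```

```bash
python3 -c "
from h import *
s=ctrl.state(); print(s['eef_pos'],s['ft_force'],s['ft_force'][:2]@yv,s['ft_torque'],(s['eef_pos'][:2]-FJ)@xv,(s['eef_pos'][:2]-FJ)@yv)"
```

```text
[ 0.51891918 -0.2126122   0.24695335] [-0.21599641  2.29624534  0.70438668] 2.2280673560529656 [ 0.31397306 -0.08342818 -0.04859657] -8.522097163114964e-05 0.0168089795698369
```

Emit:
move_arm([
  [[0,0,0],[0,0.002,0.001],-0.4],
  [[0,0,0],[0,0.003,0.001],-0.4],
  [[0,0,0],[0,0.003,0.001],-0.4],
  [[0,0,0],[0,0.003,0.001],-0.4],
])

```text
t: 16.23
eef_pos: [0.5189, -0.2128, 0.247]
tcp_rot: [0.996, -0.085, -0.0, -0.001]
ft_force: [1.1, 6.6, 5.0]
opening: 0.0337
grip_force: 27.9
```

Emit:
move_arm([
  [[0,0,0],[0,0.002,0],-0.4],
  [[0,0,0],[0,0.003,0],-0.4],
  [[0,0,0],[0,0.003,0],-0.4],
  [[0,0,0],[0,0.003,0],-0.4],
  [[0,0,0],[0,0.003,0],-0.4],
  [[0,0,0],[0,0.003,0],-0.4],
  [[0,0,0],[0,0.003,0],-0.4],
  [[0,0,0],[0,0.003,0],-0.4],
])

```text
t: 16.9
eef_pos: [0.5188, -0.213, 0.247]
tcp_rot: [0.996, -0.085, -0.0, -0.002]
ft_force: [1.9, 9.3, 5.7]
opening: 0.0338
grip_force: 28.0
```

Emit:
move_arm([
  [[0,0,0],[0,0,0],-0.4],
  [[0,0,0],[0,0,0],-0.4],
  [[0,0,0],[0,0,0],-0.4],
  [[0,0,0],[0,0,0],-0.4],
  [[0,0,0],[0,0,0],-0.4],
  [[0,0,0],[0,0,0],-0.4],
])

```text
t: 17.4
eef_pos: [0.5188, -0.2131, 0.2469]
tcp_rot: [0.996, -0.085, -0.0, -0.002]
ft_force: [1.9, 9.4, 6.2]
opening: 0.0333
grip_force: 28.0
```

Pressed at about 10 N for over a second. Release and lift straight up.

Emit:
move_arm([
  [[0,0,0],[0,0,0],0.1],
  [[0,0,0],[0,0,0],0.4],
  [[0,0,0],[0,-0.003,0],0.4],
  [[0,0,0],[0,-0.003,0],0.4],
  [[0,0,0],[0,-0.003,-0.05],0.4],
  [[0,0,0],[0,-0.003,-0.15],0.4],
  [[0,0,0],[0,-0.003,-0.28],0.4],
  [[0,0,0],[0,-0.003,-0.4],0.4],
])

```text
t: 18.07
eef_pos: [0.5184, -0.2139, 0.3675]
tcp_rot: [0.996, -0.085, -0.001, -0.001]
ft_force: [0.2, 0.1, 1.2]
opening: 0.0598
grip_force: 0.0
```

```bash
cat > blk.py <<'E'
from h import *
s=ctrl.state(); print(s['t'],s['eef_pos'],s['ft_force'])
im,d,c=grab('wrist'); W=cloud(d,c); im=im.astype(int)
l=np.stack([(W[...,:2]-FJ)@xv,(W[...,:2]-FJ)@yv],-1)
m=(im[...,2]>100)&(im[...,2]>im[...,0]*1.5)&(abs(W[...,2]-.102)<.008)&(abs(l[...,0])<.06); q=l[m]
if len(q)>20: print('block',len(q),cv2.minAreaRect((q*1000).astype(np.float32)),np.median(W[m][:,2]))
o=(im[...,0]>150)&(im[...,2]<80)&(im[...,1]<190)&(l[...,1]>.1)&(l[...,1]<.16)&(W[...,2]>.09)
if o.sum(): print('plate',o.sum(),np.percentile(np.c_[l[o],W[o][:,2]],[2,50,98],axis=0).round(4).tolist())
j=(abs(W[...,2]-.07)<.008)&(abs(l[...,0])<.055)&(im[...,1]>im[...,0]*1.2)
q=l[j]; 
for a,b in ((-.03,.005),(.036,.11)):
    r=q[(q[:,1]>a)&(q[:,1]<b)]; 
    if len(r): print('jaw',len(r),np.percentile(r,[1,99],axis=0).round(4).tolist())
save(im.astype(np.uint8),'w%d.png'%int(s['t']*10),1.2)
E
python3 blk.py; python3 - <<'E'
from h import *
plan(vt(0,.16,.33),RV,'behind'); print(ctrl.state()['q'])
E
```

```text
18.0667 [ 0.51839482 -0.21387593  0.36754075] [0.24218035 0.0963592  1.15311446]
block 4071 ((-0.3149871826171875, 16.881715774536133), (66.89653015136719, 34.469234466552734), 0.1206594929099083) 0.1019373524280142
plate 1005 [[-0.0274, 0.1217, 0.0946], [0.0033, 0.1253, 0.0992], [0.0294, 0.1304, 0.1009]]
jaw 3096 [[-0.0479, -0.025], [0.0496, -0.0033]]
jaw 3079 [[-0.048, 0.0743], [0.0497, 0.0959]]
behind turn [0.001, -0.0028, -0.0007] shift [-0.0095, -0.4848, 0.1491]
[-5.14293169e-01  3.32855035e-01  1.63063879e+00  1.17193102e-04
  1.16885949e+00  1.22625559e+00]
```

The block is seated flat: 16.9 mm from the fixed-jaw face, yaw 0.1°, top at 102 mm, midway within 0.3 mm. Now close the fingers and go behind the orange plate (rear face at 131 mm).

Emit:
move_arm([
  [[0,-0.003,0],[-0.01,-0.13,0.05],-0.5],
  [[0,-0.003,0],[-0.01,-0.26,0.1],-1],
  [[0,-0.003,0],[-0.01,-0.4,0.12],-1],
  [[0,-0.003,0],[-0.01,-0.535,0.14],-1],
  [[0,-0.003,0],[-0.01,-0.535,0.2],-1],
  [[0,-0.003,0],[-0.01,-0.535,0.3],-1],
  [[0,-0.003,0],[-0.01,-0.535,0.35],-1],
  [[0,-0.003,0],[-0.01,-0.535,0.35],-1],
])

```text
t: 18.78
eef_pos: [0.5412, -0.0543, 0.2585]
tcp_rot: [0.996, -0.084, -0.008, -0.001]
ft_force: [-1.2, 0.5, -0.4]
opening: 0.0
grip_force: 0.0
```

```bash
python3 - <<'E'
from h import *
s=ctrl.state(); l=lambda p:((p-FJ)@xv,(p-FJ)@yv); print(s['eef_pos'],l(s['eef_pos'][:2]),s['opening'])
plan(vt(0,.172,.243),RV,'down'); plan(vt(0,.148,.243),RV,'touch')
E
```

```text
[ 0.5412326  -0.05432592  0.25846765] (np.float64(-0.00448148951417252), np.float64(0.17659980478779957)) 1.539202619374367e-05
down turn [-0.0003, 0.0053, -0.0004] shift [0.0158, 0.0154, 0.0513]
touch turn [-0.0003, 0.0053, -0.0004] shift [0.0159, 0.0954, 0.0512]
```

Emit:
move_arm([
  [[0,0.005,0],[0.016,0.015,0.03],-1],
  [[0,0.005,0],[0.016,0.015,0.051],-1],
  [[0,0.005,0],[0.016,0.04,0.051],-1],
  [[0,0.005,0],[0.016,0.065,0.051],-1],
  [[0,0.005,0],[0.016,0.09,0.051],-1],
  [[0,0.005,0],[0.016,0.11,0.051],-1],
  [[0,0.005,0],[0.016,0.125,0.051],-1],
  [[0,0.005,0],[0.016,0.14,0.051],-1],
])

```text
t: 19.45
eef_pos: [0.5405, -0.0972, 0.2471]
tcp_rot: [0.996, -0.086, 0.003, -0.001]
ft_force: [2.0, 6.9, 1.4]
opening: -0.0001
grip_force: 3.7
```

```bash
cat > f.py <<'E'
from h import *
s=ctrl.state(); p=s['eef_pos'][:2]-FJ; print(s['t'],s['eef_pos'],'x,y',p@xv,p@yv,'Fy',s['ft_force'][:2]@yv,s['ft_force'],s['ft_torque'])
E
python3 f.py
```

```text
19.45 [ 0.54049443 -0.09722775  0.24714513] x,y 0.0019453626007849827 0.13417566169900366 Fy 7.1006912105652145 [1.99810157 6.86358774 1.41873632] [ 1.04904061 -0.27898753  0.0136697 ]
```

Emit:
move_arm([
  [[0,0,0],[-0.003,0.012,0],-1],
  [[0,0,0],[-0.005,0.024,0],-1],
  [[0,0,0],[-0.005,0.036,0],-1],
  [[0,0,0],[-0.005,0.048,0],-1],
  [[0,0,0],[-0.005,0.056,0],-1],
  [[0,0,0],[-0.005,0.064,0],-1],
  [[0,0,0],[-0.005,0.064,0],-1],
])

```text
t: 20.03
eef_pos: [0.5366, -0.1163, 0.2472]
tcp_rot: [0.996, -0.085, 0.004, -0.001]
ft_force: [3.7, 3.7, -0.9]
opening: -0.0
grip_force: 2.1
```

```bash
python3 f.py; python3 blk.py | grep -v jaw
```

```text
20.0333 [ 0.53664079 -0.11627843  0.24721893] x,y 0.0013227490338566532 0.11474910321148726 Fy 4.306522339474335 [ 3.67714944  3.745744   -0.87897441] [ 0.55890916 -0.55538115 -0.00640423]
20.0333 [ 0.53664079 -0.11627843  0.24721893] [ 3.67714944  3.745744   -0.87897441]
block 9645 ((-0.7632217407226562, 20.172256469726562), (68.12515258789062, 30.568716049194336), 0.49756506085395813) 0.10181857757146526
plate 228 [[0.0065, 0.1, 0.0903], [0.0184, 0.1007, 0.0969], [0.0287, 0.1011, 0.1094]]
```

Emit:
move_arm([
  [[0,0,0],[-0.002,0.004,0],-1],
  [[0,0,0],[-0.003,0.008,0],-1],
  [[0,0,0],[-0.003,0.012,0],-1],
  [[0,0,0],[-0.003,0.016,0],-1],
  [[0,0,0],[-0.003,0.019,0],-1],
  [[0,0,0],[-0.003,0.021,0],-1],
])

```text
t: 20.58
eef_pos: [0.535, -0.1221, 0.2474]
tcp_rot: [0.996, -0.085, 0.005, -0.001]
ft_force: [5.2, 6.4, -0.8]
opening: -0.0005
grip_force: 3.1
```

```bash
python3 f.py
```

```text
20.5833 [ 0.53502239 -0.12209487  0.24735692] x,y 0.0006970098984904992 0.10874422430153585 Fy 7.158299094339543 [ 5.24388808  6.37303013 -0.76254377] [ 0.83557987 -0.74364861  0.09770133]
```

Emit:
move_arm([
  [[0,0,0],[0.003,0.003,0],-1],
  [[0,0,0],[0.003,0.005,0],-1],
  [[0,0,0],[0.003,0.007,0],-1],
  [[0,0,0],[0.003,0.007,0],-1],
])

```text
t: 20.92
eef_pos: [0.535, -0.1236, 0.2473]
tcp_rot: [0.996, -0.086, 0.004, -0.001]
ft_force: [3.2, 8.4, 1.4]
opening: 0.0001
grip_force: 4.7
```

```bash
python3 f.py
```

```text
20.9167 [ 0.53501257 -0.12362526  0.24732673] x,y 0.0009425525186191844 0.10723362626522769 Fy 8.853618480171477 [3.15200327 8.44624373 1.3840246 ] [ 1.26685821 -0.58843791  0.00824047]
```

Emit:
move_arm([
  [[0,0,0],[0.002,0.003,0],-1],
  [[0,0,0],[0.002,0.005,0],-1],
  [[0,0,0],[0.002,0.005,0],-1],
  [[0,0,0],[0.002,0.005,0],-1],
])

```text
t: 21.25
eef_pos: [0.5351, -0.1241, 0.2473]
tcp_rot: [0.996, -0.086, 0.004, -0.002]
ft_force: [3.4, 14.7, 3.8]
opening: -0.0
grip_force: 7.6
```

```bash
python3 f.py
```

```text
21.25 [ 0.53511668 -0.12407197  0.24734007] x,y 0.0011197059919929682 0.10681053537507305 Fy 15.061515932946639 [ 3.40223588 14.6999874   3.84538881] [ 2.17658784 -0.62312875  0.00848584]
```

Emit:
move_arm([
  [[0,0,0],[0,0.002,0],-1],
  [[0,0,0],[0,0.004,0],-1],
  [[0,0,0],[0,0.006,0],-1],
  [[0,0,0],[0,0.006,0],-1],
])

```text
t: 21.58
eef_pos: [0.535, -0.1246, 0.2474]
tcp_rot: [0.996, -0.086, 0.004, -0.004]
ft_force: [6.8, 22.6, 4.6]
opening: -0.0002
grip_force: 11.4
```

```bash
python3 f.py
```

```text
21.5833 [ 0.53500574 -0.12461711  0.24739087] x,y 0.001101223987652188 0.10625452194209588 Fy 23.40727461926751 [ 6.84257662 22.58238964  4.6337388 ] [ 3.25722611 -0.94501195  0.05682635]
```

Emit:
move_arm([
  [[0,0,0],[0.002,0.002,0],-1],
  [[0,0,0],[0.002,0.004,0],-1],
  [[0,0,0],[0.002,0.006,0],-1],
  [[0,0,0],[0.002,0.006,0],-1],
  [[0,0,0],[0.002,0.006,0],-1],
])

```text
t: 22.0
eef_pos: [0.5351, -0.1252, 0.2474]
tcp_rot: [0.996, -0.087, 0.003, -0.005]
ft_force: [6.4, 28.9, 6.2]
opening: 0.0001
grip_force: 15.0
```

```bash
python3 f.py
```

```text
22.0 [ 0.53507337 -0.12515372  0.2473816 ] x,y 0.001257401179916702 0.10573670931190013 Fy 29.61093264358292 [ 6.44026523 28.94220322  6.24066299] [ 4.30623763 -0.98443377 -0.00784776]
```

Emit:
move_arm([
  [[0,0,0],[0.001,0.002,0],-1],
  [[0,0,0],[0.001,0.004,0],-1],
  [[0,0,0],[0.001,0.004,0],-1],
  [[0,0,0],[0.001,0.004,0],-1],
])

```text
t: 22.33
eef_pos: [0.5351, -0.1255, 0.2474]
tcp_rot: [0.996, -0.087, 0.003, -0.006]
ft_force: [7.8, 34.7, 9.2]
opening: -0.0005
grip_force: 17.4
```

Emit:
move_arm([
  [[0,0,0],[0,-0.02,0],-1],
  [[0,0,0],[0,-0.06,0],-1],
  [[0,0,0],[0,-0.12,0],-1],
  [[0,0,0],[0,-0.12,-0.1],-1],
  [[0,0,0],[0,-0.12,-0.22],-1],
  [[0,0,0],[0,-0.12,-0.34],-1],
  [[0,0,0],[0,0.0,-0.4],-1],
  [[0,0,0],[0,0.1,-0.4],-1],
])

```text
t: 23.0
eef_pos: [0.5305, -0.161, 0.3719]
tcp_rot: [0.996, -0.083, 0.007, 0.002]
ft_force: [1.1, -0.7, 0.2]
opening: 0.0002
grip_force: 0.0
```

```bash
python3 blk.py; ls pics
```

```text
23.0 [ 0.53050686 -0.16104128  0.37189773] [ 1.07799601 -0.71148163  0.16581057]
block 3988 ((-0.24359893798828125, 16.75627899169922), (67.04764556884766, 34.81786346435547), 0.038087088614702225) 0.10188956856796251
jaw 2238 [[-0.0481, -0.0246], [0.0498, -0.0035]]
jaw 3014 [[-0.0479, 0.0369], [0.0497, 0.0586]]
crop.png
e.png
scene.png
st.png
top.png
w1.png
w180.png
w2.png
w200.png
w230.png
w3.png
```

View pics/w230.png

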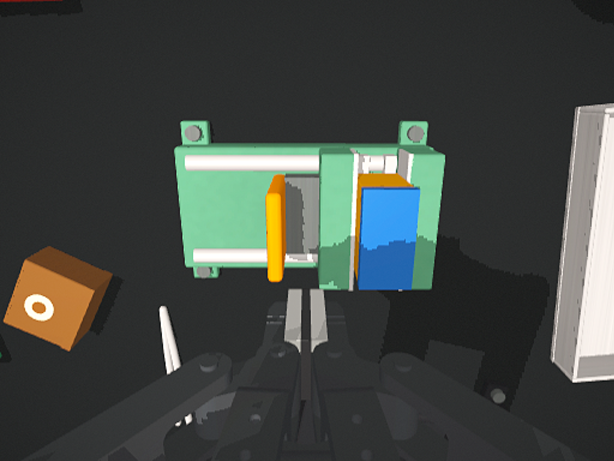

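The block (388,235) is clamped upright between the jaws, blue on top and centred along them, with the gripper clear of everything. Handing in.

```bash
python3 -c "
from plant import ctrl; print(ctrl.job_done())"
```

```text
the job is handed in; nothing more can be done
None
```

The amber block is clamped in the green vise, blue edge up, flat on the parallels and within about 0.3 mm of midway along the jaws. I clamped it with a push of about 35 N on the orange plate and handed the job in at about 23 s; no verdict came back.

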